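# Shut and bolt the medicine drawer

### The job

The vial drawer of the low white drawer unit on the bench has been left standing open. With the fingertips push the drawer fully shut, then push the bolt's upright tab sideways until the bolt has gone all the way across in front of the drawer. Only push: do not lift the drawer, and leave the bottles and other things around it standing where they are.

Things in the scene. Friction and masses are not known exactly. Their poses are not given: they have to be found in the camera images.
- unit: low white drawer unit, fixed: a box 220 mm deep (x 0 to 220), 180 wide, 80 high, open in front, with a grey sill plate 10 mm thick before it (x -140 to 0, y -230 to +90 mm). Origin at table height under the middle of the box's front face; x points into the box (the way the drawer shuts), y to its left seen from the robot, z up. Placed and turned (to 0.25 rad) anew each time.
- drawer: loose drawer packed with vials, 0.35 to 0.6 kg, lying 10 mm above the table, 2 mm play each side. White front panel 166 mm wide, 12 thick, top 74 mm above the table. Origin at the underside below the middle of the panel's rear face; axes as the unit's. Fully shut: origin at x = 0 in the unit's frame (the panel meets the box); starts at x -110 to -60 mm. Slides with 2 to 8 N; push near mid-width or it skews.
- drawer_front (a point): middle of the outer face of the aluminium edge rail on the drawer's panel, the place to push: 22 mm in front of the drawer's origin, 68 mm above the table. The rail is the foremost part: 120 mm long, 10 deep, 12 high (62 to 74 mm above the table); below it the panel is 10 mm further back. Axes as the drawer's.
- bolt (a joint): slide of the bolt along the unit's +y, m: 0 drawn back to the right, 0.072 (stop) fully across; starts at 0 to 0.015, clear of the drawer. Needs 1.5 to 2 N, stays where left. A steel bar 100 mm long, 16 deep, 20 high in a low guide on the sill right of the drawer, centre line at unit x = -24 mm. Fully across, its last 40 mm lie before the shut panel, 4 mm off, under the rail; an open drawer blocks it.
- bolt_tab (a point): centre of the upright black tab on the bolt's right-hand end: 22 mm along the unit's x, 14 along y, from 32 to 80 mm above the table (this point: 56). Push its right-hand (-y) face towards the unit's +y, up to 72 mm. The guide rails beside the bar rise 24 mm, the strap over it (left of the tab's path) 37 mm above the table. Axes as the unit's; moves with the bolt.
- pill_bottle: loose amber pill jar, 42 mm across, 75 mm high, standing on the drawer unit's roof; origin at the centre of its underside; to be left alone
- drop_bottle: loose slim white bottle, 32 mm across, 85 mm high, standing on the drawer unit's roof; origin at the centre of its underside; to be left alone
- vial: loose small glass vial, 24 mm across, 46 mm high, standing on the unit's front sill at the right, some 80 mm in front of the bolt; origin at the centre of its underside; to be left alone
- dose_cup: loose open white dose cup, 40 mm across, 34 mm high, on the table to the right of the drawer unit, behind the bolt; origin at the centre of its underside; to be left alone
- carton: loose small paper carton, 45 x 95 x 50 mm high, on the table to the left of the drawer unit; origin at the centre of its underside; to be left alone
- dish: loose steel bowl, 130 mm across, 40 mm high, on the table well to the right; origin at the centre of its underside; to be left alone
- spatula: loose spatula 190 mm long lying on the table well to the left; to be left alone

How it is judged:
By the outcome, as a careful person would: the job done as asked, in the order asked, and still so for the second after the job is handed in, with the robot touching nothing.
It also fails if it takes over 51 s, if anything falls off the work surface, if the arm or the gripper's body presses on something with over 40 N, if the wrist force passes 120 N, or if a joint passes its speed limit or range.

### The arm

A 7-joint arm with a two-finger parallel gripper is mounted at the origin on the work surface. World frame = base frame: x ahead of the robot, y to its left, z up, the work surface at z = 0. Lengths are in m, angles in rad, forces in N, time in s.
With the tool pointing down it reaches from about 0.4 to 0.9 m from the base axis. Payload 5.6 kg.
Tool frame: the origin (TCP) lies midway between the tips of the shut fingers; the grasp point (between the pads) lies 19 mm behind it; y points along the fingers, z is the direction in which the jaws open and shut, and the axes are right-handed (so a half turn about y gives the same grasp; the last joint's range is limited). The gripper opens to 92 mm and grips with 3 to 60 N. Pads are 20 mm wide; open, the fingers measure 128 mm over their backs; the gripper's body (75 mm by 189 mm) begins 69 mm behind the grasp point.
Start: joints at [-1.22, 0.468, -0.012, 1.603, 0.006, 1.071, -0.056], TCP at [0.249, 0.6, 0.215] pointing down, gripper open.
Joint ranges: [-2.53, 2.53], [-0.31, 2.02], [-1.57, 1.55], [0.28, 2.44], [-1.29, 4.43], [0.15, 1.84], [-2.92, 2.92]. Speed limits (rad/s): [2.57, 2.57, 3.14, 3.14, 3.14, 3.14, 3.14].

### API

Orientations are given as a 3x3 rotation matrix whose columns are the frame's x, y, z axes.
In Python, from station import env, effector, solver, viewer, workorder, search_frame, tip_of gives the robot as it stands. Calls block until the motion is done:
- env.reach(position, orientation): joint-space move of the TCP to a pose.
- env.movel(position, frame=None, rate=0.15): straight line of the TCP; frame=None keeps the orientation; rate is the mean speed in m/s.
- env.goto_joints(angles): joint-space move.
- effector.release() and effector.grasp(squeeze=None): open the fingers fully, or close them until they stop; squeeze is the grip in N (None keeps the last).
- env.pause(seconds).
- solver.inverse_kinematics(position, orientation): joint angles nearest the present ones, or None.
- env.sense(): the state.
- viewer.read_camera(name): name is "scene" or "top" or "wrist"; returns (picture, depth): 400x640x3 uint8, red, green, blue; 400x640 float32, m along the optical axis (not along the pixel's ray), 0 where there is no reading.
- viewer.camera_info(name): a dict with "intrinsics" (3x3 intrinsics, pixels), "eye" and "rotation" of the camera in the world; the wrist camera has in their place "T_tool_cam" (4x4, takes a point from camera to tool coordinates, whose origin is the TCP and whose axes are the tool frame's). Camera axes: x right, y up, looking along -z (the intrinsics and any distortion apply to the point x, -y, -z); pixel columns grow to the right and rows downward; lengths in m; the calibration is good to about 2 mm. A picture is of the moment at which its call begins: read the wrist's pose just before it. camera_info takes no time and is no camera call.
A pose or a line that the arm cannot do raises env.PlanningError and nothing moves.
- workorder.finish_job(): hands the job in, once; it reports no verdict.
Trained networks look in the newest picture that a camera, given by its name, has taken for a name from the list of things; names that differ only in an ending like _2 or _b are one class to them, and where a whole thing is asked for, a point or a joint stands for the part that bears it (a point fixed in the world has none). Each returns a list of dicts, best first, with "score" (0 to 1); they miss things now and then, are a little off and sometimes report something else, mostly with a low value. They report only what shows in the picture. A call takes as long as a camera call.
- search_frame(camera, name): "at" ([x, y, z] in m, in world coordinates, good to about 4 mm: the middle of the surface that is visible of it).
- tip_of(camera, name): "at" ([x, y, z] in m, in world coordinates, good to about 4 mm: a listed point, or the origin of a listed thing).
The state is a dict: "t": time; "joint_positions": joint angles; "joint_velocities": joint speeds; "tau": joint torques, N m; "ee_pos": TCP position; "tcp_rot": TCP orientation; "wrist_force": force on the tool from outside, world axes, zero at the start; "moment": the same for the moment, N m; "gripper_width": finger opening in m.
Only numpy, scipy, OpenCV 4.12 (cv2) and the standard library are available. Lean on these libraries where they do the work, as an engineer would, in place of code of your own. Each camera call takes 0.05 s, during which the arm holds its last target.

## Working session

There is one attempt and no reset: what is moved stays moved. The work goes in short steps, each a Python script; the robot and the scene stay as the last script left them, time stands still between calls to the robot, and variables do not carry over. Pictures are saved under pics/ and viewed, and the job is handed in when it is done.

```bash
ls; mkdir -p pics
python3 - <<'E'
from station import *
from station import env, effector, solver, viewer, workorder, search_frame, tip_of
import cv2, numpy as np
s=env.sense(); print(s['t'],s['ee_pos'],s['tcp_rot'],s['gripper_width'])
for c in ["scene","top"]:
    p,d=viewer.read_camera(c); cv2.imwrite(f"pics/{c}0.png",p[:,:,::-1])
    print(c,viewer.camera_info(c))
    for n in ["unit","drawer","drawer_front","bolt_tab","vial","dose_cup","pill_bottle","drop_bottle"]:
        print(n,[(np.round(r['at'],4).tolist(),round(r['score'],2)) for r in tip_of(c,n)[:2]])
print(env.sense()['t'])
E
```

```text
pics
0.0 [0.24928013 0.59965797 0.21363388] [[ 9.23415505e-01 -5.28361465e-04  3.83801415e-01]
 [-3.83801739e-01 -1.72151221e-03  9.23413916e-01]
 [ 1.72822490e-04 -9.99998379e-01 -1.79245711e-03]] 0.0917255682721257
scene {'intrinsics': array([[406.73475533,   0.        , 317.672032  ],
       [  0.        , 406.73475533, 202.65486389],
       [  0.        ,   0.        ,   1.        ]]), 'eye': array([ 1.1979927 , -0.88577864,  0.83222564]), 'rotation': array([[ 0.85357022, -0.2856173 ,  0.43570705],
       [ 0.52050703,  0.50307867, -0.68991614],
       [-0.02214294,  0.81568046,  0.57807878]])}
unit [([0.532, 0.5026, 0.0006], 0.72), ([0.6232, 0.067, -0.0014], 0.64)]
drawer [([0.5228, 0.0679, 0.0053], 0.76)]
drawer_front [([0.4985, 0.0712, 0.0711], 0.86), ([0.707, 0.2617, -0.0027], 0.69)]
bolt_tab [([0.5989, -0.1252, 0.0577], 0.73)]
vial [([0.5229, -0.1139, 0.0112], 0.62), ([0.705, 0.0417, 0.0786], 0.15)]
dose_cup [([0.7659, -0.0753, -0.003], 0.47)]
pill_bottle [([0.7305, 0.1245, 0.083], 0.65)]
drop_bottle [([0.7058, 0.0402, 0.0753], 0.69)]
top {'intrinsics': array([[427.9970058 ,   0.        , 321.04197675],
       [  0.        , 427.9970058 , 192.70204747],
       [  0.        ,   0.        ,   1.        ]]), 'eye': array([0.32544633, 0.00779722, 1.57257821]), 'rotation': array([[ 0.02607115,  0.97946489, -0.19992205],
       [-0.99965191,  0.02635337, -0.00124985],
       [ 0.00404443,  0.19988504,  0.97981101]])}
unit [([0.6245, 0.0689, 0.0019], 0.61), ([0.5329, 0.5027, -0.0006], 0.21)]
drawer [([0.523, 0.0686, 0.0064], 0.67)]
drawer_front [([0.5007, 0.0625, 0.0669], 0.59)]
bolt_tab [([0.5989, -0.1299, 0.0589], 0.65)]
vial [([0.5205, -0.1134, 0.0073], 0.52)]
dose_cup [([0.757, -0.0809, 0.0021], 0.52)]
pill_bottle [([0.7308, 0.1243, 0.0764], 0.58)]
drop_bottle [([0.7087, 0.0375, 0.0792], 0.64)]
0.9
```

View pics/scene0.png

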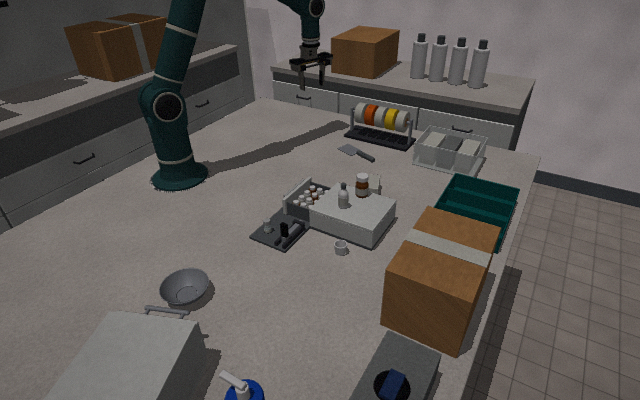

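View pics/top0.png

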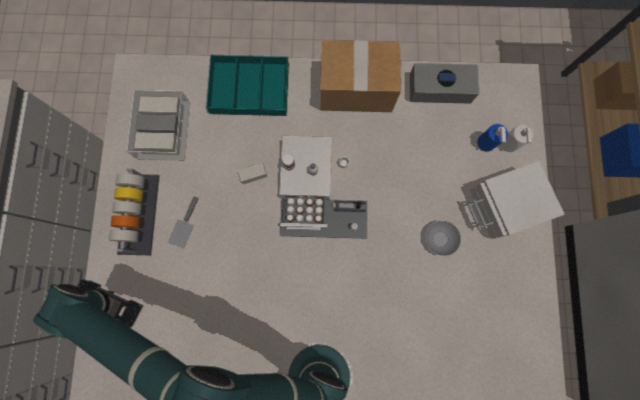

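The top view shows the unit at about (305,165), the drawer open below it (rail near row 229), the bolt at (348,205) and the vial at (353,226). The networks agree with this. Next I'll get the yaw from depth.

```bash
cat > h.py <<'E'
from station import env, effector, solver, viewer, workorder, search_frame, tip_of
import cv2, numpy as np
def cloud(c):
    p,d=viewer.read_camera(c); i=viewer.camera_info(c); K=i['intrinsics']
    v,u=np.mgrid[0:400,0:640]
    X=np.stack([(u-K[0,2])/K[0,0]*d,-(v-K[1,2])/K[1,1]*d,-d],-1)
    return p,d,X@i['rotation'].T+i['eye']
E
python3 - <<'E'
from h import *
p,d,W=cloud('top')
m=(W[...,2]>.072)&(W[...,2]<.088)&(d>0)&(abs(W[...,0]-.72)<.17)&(abs(W[...,1]-.07)<.13)&(p.min(2)>110)
n,l,st,_=cv2.connectedComponentsWithStats(m.astype(np.uint8))
for k in np.argsort(-st[1:,4])[:3]+1:
    P=W[l==k]; print(st[k],np.median(P[:,2])); (c,wh,a)=cv2.minAreaRect(P[:,:2].astype(np.float32)*1000); print(c,wh,a)
# panel/rail front: z 0.06-.08
m=(W[...,2]>.06)&(W[...,2]<.08)&(d>0)&(W[...,0]>.47)&(W[...,0]<.54)&(abs(W[...,1]-.07)<.12)
P=W[m]; print(len(P)); print(cv2.minAreaRect(P[:,:2].astype(np.float32)*1000))
# sill
m=(W[...,2]>.004)&(W[...,2]<.016)&(d>0)&(W[...,0]>.44)&(W[...,0]<.66)&(abs(W[...,1]+.08)<.13)&(p.max(2)<120)
P=W[m];print(len(P)); print(cv2.minAreaRect(P[:,:2].astype(np.float32)*1000))
# tab
for c in ['top','scene']:
    if c=='scene': p,d,W=cloud(c)
    m=(W[...,2]>.06)&(W[...,2]<.09)&(d>0)&(abs(W[...,0]-.6)<.04)&(abs(W[...,1]+.125)<.04)
    print(c,W[m].min(0),W[m].max(0),W[m].mean(0),m.sum())
cv2.imwrite('pics/t1.png',cv2.resize(cv2.cvtColor(viewer.read_camera('top')[0][120:250,220:400],4),None,fx=4,fy=4,interpolation=cv2.INTER_CUBIC))
cv2.imwrite('pics/s1.png',cv2.resize(cv2.cvtColor(viewer.read_camera('scene')[0][160:270,230:410],4),None,fx=4,fy=4,interpolation=cv2.INTER_CUBIC))
E
```

```text
[ 280  136   52   60 2605] 0.08003314036652931
(731.0596313476562, 67.02963256835938) (179.93270874023438, 221.54808044433594) 89.8740005493164
279
((519.7857055664062, 66.66267395019531), (40.44851303100586, 162.39305114746094), 0.2839724123477936)
1339
((554.1538696289062, -56.572906494140625), (209.04727172851562, 152.45948791503906), 88.09010314941406)
top [ 0.58440917 -0.13320803  0.06552948] [ 0.60829591 -0.11892163  0.08555466] [ 0.59553474 -0.12575879  0.07697694] 31
scene [ 0.58539349 -0.13973935  0.06125405] [ 0.61063395 -0.12382459  0.08233385] [ 0.59892478 -0.13313426  0.07271173] 56
```

View pics/t1.png

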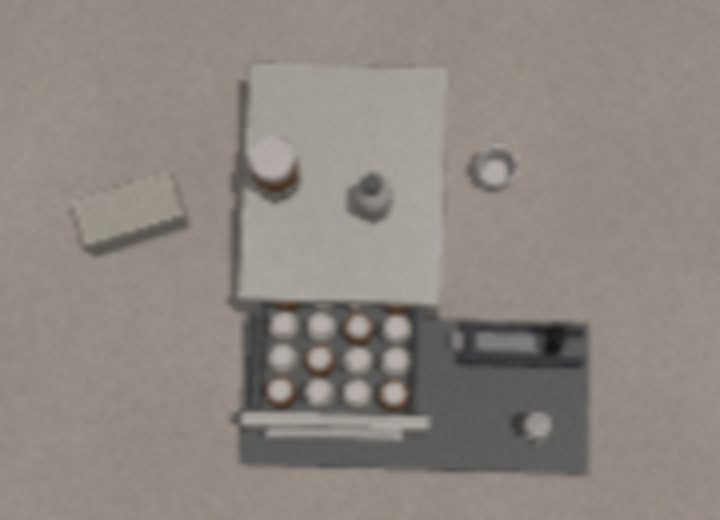

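View pics/s1.png

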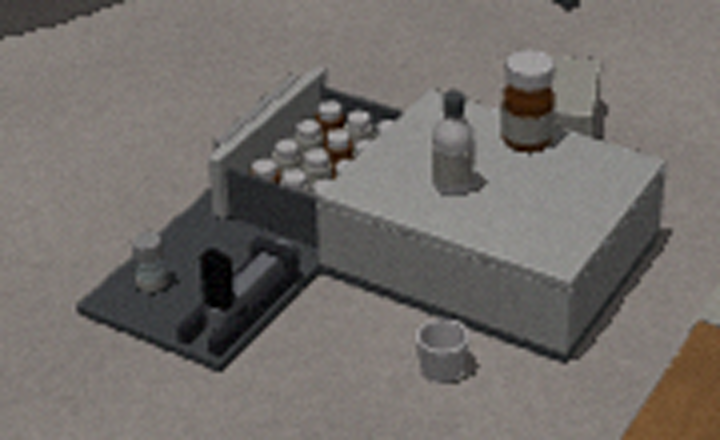

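The unit's yaw is about 0 (roof rectangle 180 x 221 mm, centre (0.731, 0.067)), so its origin is at about (0.622, 0.068). The drawer is about 100 mm open, and the tab is at (0.598, -0.128), which makes the bolt about 10 mm. These agree with the networks. I'll shut the fingers and line up in front of the rail.

```bash
cat >> h.py <<'E'
R=np.array([[1.,0,0],[0,0,1],[0,-1,0]])
def st(l=''):
    s=env.sense(); print(l,round(s['t'],2),np.round(s['ee_pos'],4),np.round(s['wrist_force'],1)); return s
E
python3 - <<'E'
from h import *
effector.grasp(5); st('shut')
env.reach([.455,.067,.2],R); st('above')
env.movel([.455,.067,.056],rate=.12); s=st('down'); print(np.round(s['tcp_rot'],3).tolist(),s['gripper_width'])
p,d=viewer.read_camera('scene'); cv2.imwrite('pics/s2.png',cv2.resize(p[130:290,200:420,::-1],None,fx=3.5,fy=3.5))
E
```

```text
shut 2.44 [0.2495 0.6002 0.2146] [ 0.   0.4 -0.9]
above 4.5 [0.4552 0.0678 0.2001] [0.1 0.4 0.4]
down 5.85 [0.4555 0.0671 0.0565] [-0.8 -0.3  0.1]
[[1.0, 0.001, 0.0], [-0.0, 0.0, 1.0], [0.001, -1.0, 0.0]] 0.0004120786580031294
```

View pics/s2.png

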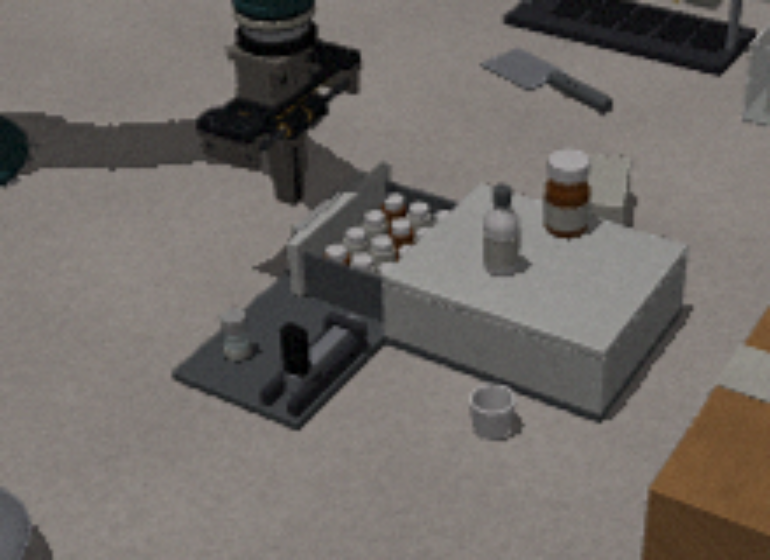

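The fingers are in front of the rail at mid-width, at about (290,190) in the crop, and nothing else is near them. Now I'll push in steps.

Run:
```python
from h import *
x=.47
env.movel([x,.067,.056],rate=.1); st()
while x<.60:
    x+=.012 if x<.574 else .003
    env.movel([x,.067,.056],rate=.05); s=st(round(x,3))
    if s['wrist_force'][0]<-16: break
p,d=viewer.read_camera('scene'); cv2.imwrite('pics/s3.png',cv2.resize(p[130:290,200:420,::-1],None,fx=3.5,fy=3.5))
```

```text
6.2 [0.4705 0.067  0.0563] [-0.3  0.2 -0.3]
0.482 6.59 [0.4821 0.067  0.0559] [ 0.3  0.9 -0.4]
0.494 6.98 [0.4945 0.0669 0.056 ] [-0.3  0.5  0.1]
0.506 7.38 [0.5063 0.067  0.0559] [-0.1  0.7  0.3]
0.518 7.77 [0.5185 0.0669 0.0561] [-0.3 -1.  -0.9]
0.53 8.16 [0.5304 0.067  0.0561] [ 0.2  0.4 -0.7]
0.542 8.55 [0.5425 0.067  0.0561] [-0.2  0.5 -0.7]
0.554 8.94 [0.5545 0.067  0.0561] [-0.4  0.4 -0. ]
0.566 9.33 [0.5665 0.067  0.0561] [-0.2 -0.1 -0.2]
0.578 9.72 [0.5785 0.067  0.0561] [ 0.3 -0.5 -1.1]
0.581 9.97 [0.5803 0.067  0.0559] [-4.7  0.   2.4]
0.584 10.22 [0.5839 0.067  0.0559] [-2.8 -0.1 -0.2]
0.587 10.47 [0.5872 0.067  0.0559] [-2.1 -0.1  1. ]
0.59 10.72 [0.5899 0.067  0.0559] [-2.5  0.2  0.7]
0.593 10.97 [0.59   0.0669 0.0558] [-10.5  -1.    7.6]
0.596 11.22 [0.5901 0.067  0.0557] [-18.   -1.8  13.6]
```

View pics/s3.png

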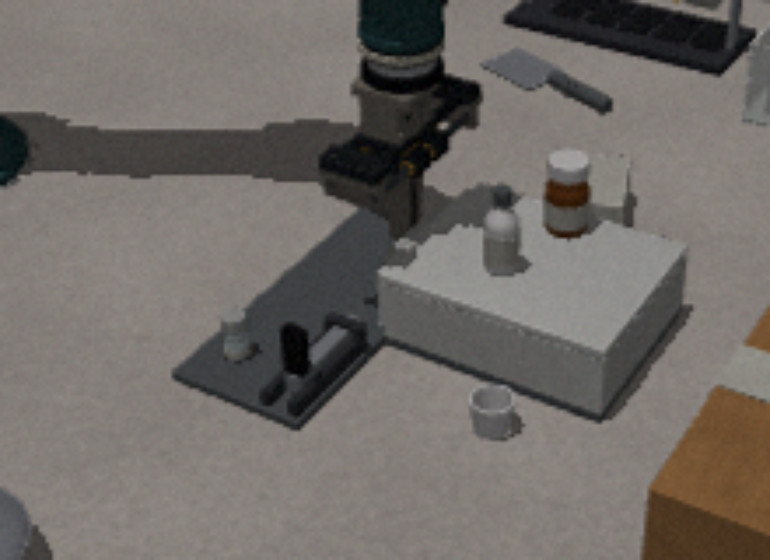

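The drawer hit a hard stop at TCP x 0.590, against an expected 0.591. I'll back off, check that it stayed shut, and move to the bolt.

Run:
```python
from h import *
env.movel([.55,.067,.056],rate=.08); st()
env.movel([.55,.067,.18],rate=.2)
env.reach([.598,-.20,.18],R); st('right')
for c in ['scene','top']:
    p,d,W=cloud(c); cv2.imwrite(f'pics/{c}4.png',cv2.resize((p[130:290,200:420,::-1] if c=='scene' else p[120:250,220:400,::-1]),None,fx=3.5,fy=3.5,interpolation=cv2.INTER_CUBIC))
    for n in ['drawer','drawer_front','bolt_tab']: print(c,n,[(np.round(r['at'],4).tolist(),round(r['score'],2)) for r in tip_of(c,n)[:1]])
    m=(W[...,2]>.058)&(W[...,2]<.09)&(d>0)&(abs(W[...,0]-.598)<.03)&(abs(W[...,1]+.13)<.03)&(p.max(2)<60); print(W[m].min(0),W[m].max(0)) if m.any() else 0
```

```text
12.0 [0.5512 0.0671 0.0563] [ 0.8  1.  -0.7]
right 13.82 [ 0.5981 -0.1979  0.1792] [ 0.7  0.  -0.3]
scene drawer [([0.6203, 0.0691, 0.0071], 0.48)]
scene drawer_front [([0.6003, 0.0704, 0.0701], 0.69)]
scene bolt_tab [([0.5998, -0.1252, 0.0557], 0.58)]
[ 0.58559518 -0.13913284  0.05976947] [ 0.60869865 -0.12314447  0.08071922]
top drawer [([0.6231, 0.066, 0.0074], 0.59)]
top drawer_front [([0.6004, 0.0619, 0.0682], 0.61)]
top bolt_tab [([0.599, -0.1284, 0.0576], 0.72)]
[ 0.5849455  -0.1331534   0.05988941] [ 0.60435965 -0.11922599  0.08832916]
```

View pics/scene4.png

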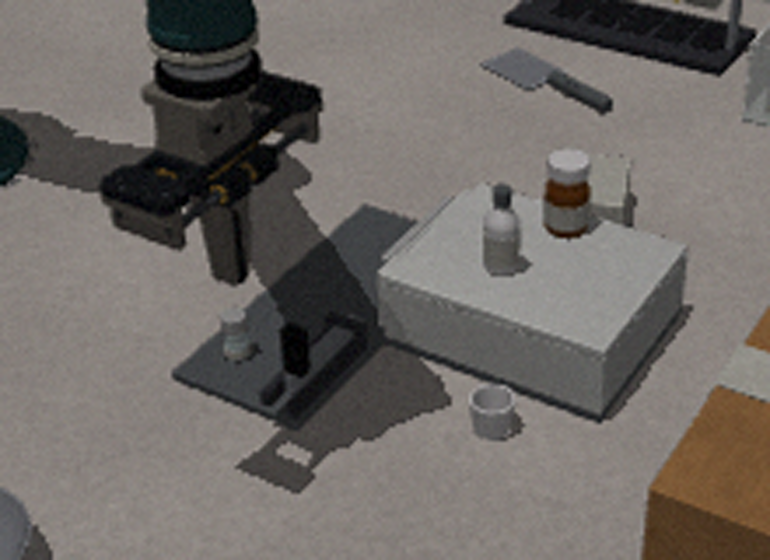

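View pics/top4.png

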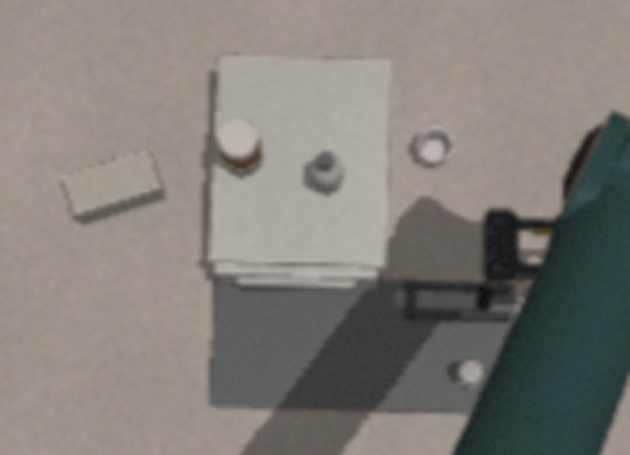

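The drawer stayed shut: its origin reads x about 0.622 and its panel lies parallel to the box front. The tab is unchanged at y -0.128. I'll lower the fingers beside it and push.

Run:
```python
from h import *
env.movel([.598,-.19,.18],frame=R,rate=.15)
env.movel([.598,-.19,.046],rate=.12); st('down')
y=-.165
env.movel([.598,y,.046],rate=.08); st()
while y<-.07:
    y+=.01 if y<-.102 else .003
    env.movel([.598,y,.046],rate=.05); s=st(round(y,3))
    if s['wrist_force'][1]<-14: break
p,d=viewer.read_camera('scene'); cv2.imwrite('pics/s5.png',cv2.resize(p[130:290,200:420,::-1],None,fx=3.5,fy=3.5,interpolation=cv2.INTER_CUBIC))
```

```text
down 15.74 [ 0.5986 -0.1902  0.0468] [-0.9 -0.6  0.5]
 16.2 [ 0.5982 -0.164   0.0462] [ 0.2  0.6 -0.2]
-0.155 16.55 [ 0.598  -0.1546  0.0459] [ 0.3 -0.1 -0.5]
-0.145 16.9 [ 0.598  -0.1444  0.046 ] [-0.8 -0.3 -0.5]
-0.135 17.25 [ 0.5981 -0.1342  0.046 ] [ 0.3  0.1 -0.1]
-0.125 17.6 [ 0.598  -0.1241  0.046 ] [-0.3 -0.4  0.1]
-0.115 17.95 [ 0.598  -0.1142  0.046 ] [-0.3  0.1  0. ]
-0.105 18.3 [ 0.598  -0.1041  0.046 ] [-0.2 -0.9  1.3]
-0.095 18.65 [ 0.598  -0.0942  0.046 ] [-0.  -0.9  0.1]
-0.092 18.9 [ 0.598  -0.0917  0.046 ] [ 0.6 -0.6 -0.4]
-0.089 19.15 [ 0.598  -0.0909  0.046 ] [ 0.  -6.   0.3]
-0.086 19.4 [ 0.598  -0.0908  0.0461] [  0.3 -10.   -1.4]
-0.083 19.65 [ 0.598  -0.0908  0.0462] [  0.2 -15.9  -1.7]
```

View pics/s5.png

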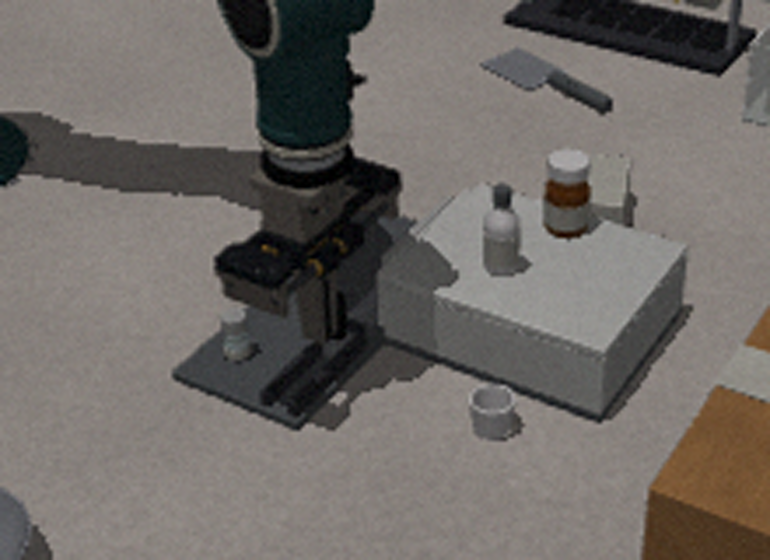

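The bolt hit its stop at TCP y -0.091 (expected about -0.093). I'll withdraw and check it clear of the arm.

Run:
```python
from h import *
env.movel([.598,-.125,.046],rate=.08); st()
env.movel([.598,-.125,.2],rate=.2)
env.reach([.45,-.33,.25],R); st('away')
for c in ['scene','top']:
    p,d,W=cloud(c); cv2.imwrite(f'pics/{c}6.png',cv2.resize((p[130:290,200:420,::-1] if c=='scene' else p[120:250,220:400,::-1]),None,fx=3.5,fy=3.5,interpolation=cv2.INTER_CUBIC))
    for n in ['drawer','drawer_front','bolt_tab','vial','dose_cup','pill_bottle','drop_bottle']: print(c,n,[(np.round(r['at'],4).tolist(),round(r['score'],2)) for r in tip_of(c,n)[:1]])
```

```text
20.38 [ 0.598  -0.1245  0.0459] [ 0.2 -0.3 -0.6]
away 22.3 [ 0.4511 -0.3284  0.2493] [ 0.6 -0.3 -0.2]
scene drawer [([0.6229, 0.0693, 0.0057], 0.41)]
scene drawer_front [([0.6008, 0.0716, 0.0707], 0.46)]
scene bolt_tab [([0.5958, -0.0661, 0.0573], 0.52)]
scene vial [([0.5213, -0.1155, 0.0083], 0.58)]
scene dose_cup [([0.7655, -0.0754, -0.0023], 0.52)]
scene pill_bottle [([0.728, 0.1244, 0.0779], 0.54)]
scene drop_bottle [([0.7094, 0.0385, 0.0768], 0.66)]
top drawer [([0.6202, 0.0657, 0.0089], 0.75)]
top drawer_front [([0.5997, 0.0634, 0.0678], 0.71)]
top bolt_tab [([0.5973, -0.0684, 0.059], 0.72)]
top vial [([0.5219, -0.1136, 0.0078], 0.48)]
top dose_cup [([0.7644, -0.0806, 0.0023], 0.61)]
top pill_bottle [([0.7328, 0.1225, 0.0812], 0.59)]
top drop_bottle [([0.7094, 0.0382, 0.0778], 0.63)]
```

View pics/scene6.png

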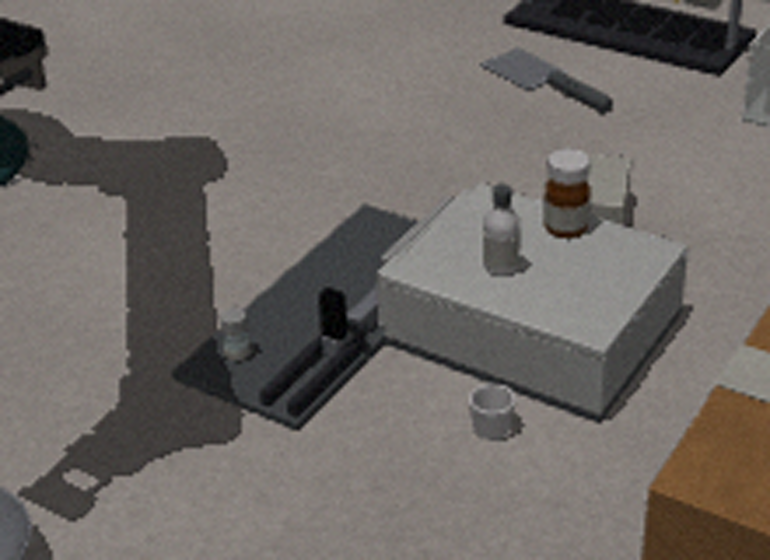

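View pics/top6.png

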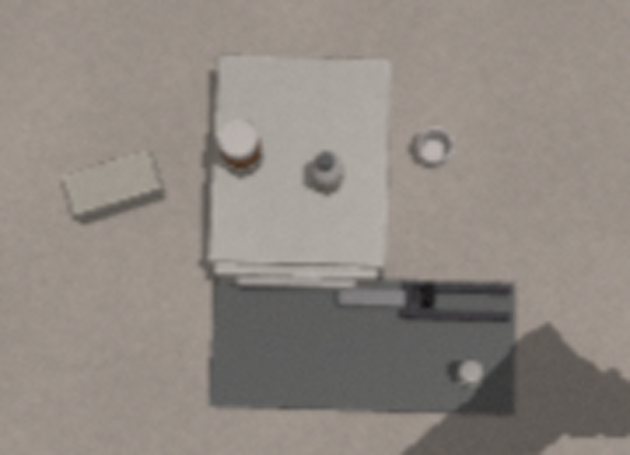

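The drawer is shut, and the bolt bar lies across in front of the panel at (335–405, 297) in the top crop. The tab reads y about -0.067 (expected -0.068), and the bottles, vial, cup and carton haven't moved.

Run:
```python
from h import *
print(workorder.finish_job()); st()
```

```text
the job is handed in; nothing more can be done
None
the job is handed in; nothing more can be done
```

The drawer is shut and the bolt is fully across in front of it. I handed the job in at about 22 s of the 51 s allowed.

- **Drawer:** I pushed the rail at mid-width with the shut fingertips until it hit a hard stop at about 18 N. That put the rail face at x ≈ 0.600, against 0.601 expected for fully shut. The camera checks afterwards, before and after the bolt push, showed it still shut.
- **Bolt:** I pushed the tab's right-hand face towards +y until it hit its stop at about 16 N. The tab ended at y ≈ -0.067, against about -0.068 expected, and the top picture shows the bar lying in front of the panel.
- **Surroundings:** The bottles, vial and dose cup read the same as before to within a few mm, apart from one top-camera reading of the dose cup. That reading differed by 7 mm from the first, but the scene camera's reading of the cup did not change and the pictures show it unmoved. The carton also looked unmoved in the pictures. I did not re-measure the dish and the spatula, but the arm did not go down near either.

No check failed. The arm was clear of everything when I handed in.

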